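# Lay the reel battery into its charging cradle

### The arm

A 6-joint arm with a two-finger parallel gripper is mounted at the origin on the work surface. World frame = base frame: x ahead of the robot, y to its left, z up, the work surface at z = 0. Lengths are in m, angles in rad, forces in N, time in s.
With the tool pointing down it reaches from about 0.4 to 0.825 m from the base axis. Payload 7 kg.
Tool frame: the origin (TCP) lies on the front face of the gripper's body, between the roots of the fingers; the fingertips stand 66 mm ahead of it and the grasp point (between the pads) lies 47 mm ahead of it; z points along the fingers, y is the line along which they close (so a half turn about z gives the same grasp; the last joint's range is limited). The gripper opens to 88 mm and grips with 3 to 60 N. Pads are 19 mm wide; open, the fingers measure 130 mm over their backs; the gripper's body (78 mm by 193 mm) begins 47 mm behind the grasp point.
Start: joints at [-1.017, 0.359, 0.012, 0, -1.224, -0.288], TCP at [0.177, -0.651, 0.292] pointing down, gripper open.
Joint ranges: [-3.07, 3.07], [-1.43, 2.12], [-1.02, 1.25], [-3.03, 1.67], [-3.05, -0], [-3.03, 3.03]. Speed limits (rad/s): [2.39, 2.39, 3.01, 3.14, 3.14, 3.14].

### API

Orientations are given as [roll, pitch, yaw] about the fixed x, y, z axes, in that order (R = Rz(yaw) Ry(pitch) Rx(roll)).
In Python, from station import arm gives the robot as it stands. The module is installed in compiled form; this text tells all that it offers.
- The arm moves only by the tool move_arm, never from a script. Its argument "increments" is a list of rows, each an object of numbers: "jaw": the gripper command: -1 is shut, 1 is fully open, values between are in proportion; "dx", "dy", "dz": the shift along the tool's x, y, z in m; "twist": the turn about the tool's z in rad. A call has 1 to 12 rows; each row shifts and turns the commanded pose from where the row before left it, along the tool's axes as they then stand; what a row does not reach is not made up. A row lasts 1/12 s, in which the tool goes at most 41.7 mm and 7.16 degrees, less where a joint would pass 70% of its speed; a pose out of reach is approached as far as the arm can. A call is refused whole if a number of a shift passes 0.0417 or a number of a turn 0.125, either way. A call with a gripper value outside its range is refused whole. The fingers move at their own pace and stop on an object; "force" is the grip in N (left out, the last holds). Time passes only in rows, so rows that do not move let the fingers close. It gives the time, the measured TCP pose, the force, the opening and the grip force at its end, in the units of the state.
- arm.get_state(): the state, without advancing time (a new reading comes with each control period).
- arm.grab_frame(name): name is "scene" or "top" or "wrist"; returns the picture (384x512x3 uint8, blue, green, red); there is no depth.
- arm.camera_info(name): a dict with "K" (3x3 intrinsics, pixels), "extrinsics" (4x4, takes a point from camera to world coordinates). Camera axes: x right, y down, z forward; pixel columns grow to the right and rows downward; lengths in m; the calibration is good to about 2 mm. A picture is of the moment at which its call begins: read the wrist's pose just before it. camera_info takes no time and is no camera call; for the wrist camera it gives the pose at the moment of the call.
- arm.job_done(): hands the job in; it is judged then, once.
Trained networks look in the newest picture that a camera, given by its name, has taken for a name from the list of things; names that differ only in an ending like _2 or _b are one class to them, and where a whole thing is asked for, a point or a joint stands for the part that bears it (a point fixed in the world has none). Each returns a list of dicts, best first, with "score" (0 to 1); they miss things now and then, are a little off and sometimes report something else, mostly with a low value. They report only what shows in the picture. A call takes as long as a camera call. They do not tell look-alikes from the thing itself.
- arm.find_in(camera, name): "position" ([x, y, z] in m, in world coordinates, good to about 4 mm: the middle of the surface that is visible of it).
- arm.silhouettes(camera, name): "pixels" (384x512 bool, what is visible of it).
- arm.pinpoint(camera, name): "position" ([x, y, z] in m, in world coordinates, good to about 4 mm: a listed point, or the origin of a listed thing).
The state is a dict: "t": time; "q": joint angles; "qd": joint speeds; "joint_efforts": joint torques, N m; "eef_pos": TCP position; "ee_rot": TCP orientation; "force": force on the tool from outside, world axes, zero at the start; "moment": the same for the moment, N m; "width": finger opening in m; "gripper_force": force on a finger pad.
Only numpy, scipy, OpenCV 4.12 (cv2) and the standard library are available. Lean on these libraries where they do the work, as an engineer would, in place of code of your own. Each camera call takes 0.05 s, during which the arm holds its last target. There are 200 camera calls.

### The job

Slide the standing battery pack upright until its foot is squarely against the cradle's low sill, then push it high up so that it tips over the sill and lies flat on the raised deck, terminals towards the contact bar. Slide it fully home and press it against the sprung contact bar with about 10 N (1 kg) for about a second, then draw back slowly and leave it there, still touching the bar. Never push the pack with more than 20 N, and leave the reel, dishes and forceps alone.

Things in the scene. Friction and masses are not known exactly. Their poses are not given: they have to be found in the camera images.
- pack: Loose black battery pack, two flat brass terminals on top: box 38 (own x) x 70 (y) x 68 mm (z), about 0.42 kg. Origin: centre of underside. Starts standing on the cradle's base plate, own x within 0.15 rad of the cradle's, front face 8 to 30 mm short of the sill. Pushed over 20 mm above its foot it may tip, not slide; at the sill, leaned 29 degrees, it falls by itself, foot up to 30 mm behind the sill edge.
- pack_top (a point): Centre of the pack's terminal face, 68 mm from its underside along its own z; same axes as the pack.
- cradle: Fixed aluminium cradle. Origin: on the plank (z 0), mid width, below the sill's near edge. x: way to push and tip the pack, towards the contact bar; y across; z up. Base plate (top z 4 mm) from x -85, open at that end; at x 0 the sill rises to the cork-faced deck (top z 14), which runs on to the bar. Side rails (top z 22) leave a channel 80 wide.
- end_stop: Fixed grey block 76 wide, 38 mm high across the far end of the deck, carrying the sprung brass contact bar (60 wide, 20 high, spring 4 N/mm, travel 5 mm along cradle x). Origin: foot of its front face, on the deck, at cradle x 116 to 124 mm; axes as the cradle's. The bar's face stands 16 to 28 mm before the block, 19 mm above the deck; its set screw differs each time, so find the bar by feel.
- reel: Bystander: black plastic fishing reel with crank, about 62 x 60 x 63 mm, loose. Origin: centre of its underside.
- dish_a: Bystander: white ceramic sinker dish, 80 mm across, 25 mm high, loose. Origin: centre of its underside.
- dish_b: Bystander: second, identical dish.
- forceps: Bystander: stainless forceps, about 145 mm long, 6 mm thick, lying flat, loose. Origin: on its underside near the middle, x towards its jaws.
Not all that is in view belongs to the job. Leave any orange or red look-alike of the pack alone.

How it is judged:
By the outcome, as a careful person would: the job done as asked, in the order asked, and still so for the second after the job is handed in, with the robot touching nothing.
It also fails if it takes over 72 s, if anything falls off the work surface, if the arm or the gripper's body presses on something with over 40 N, if the wrist force passes 120 N, or if a joint passes its speed limit or range.

## Working session

There is one attempt and no reset: what is moved stays moved. The work goes in short steps, Python scripts to look and compute and a tool call to move; the robot and the scene stay as the last step left them, time stands still between calls to the robot, and variables do not carry over. Pictures are saved under pics/ and viewed, at most 10 in all, crops included, and the job is handed in when it is done.

Besides the shell and the picture viewer there is one more tool, called after "Emit:" as a command line: name --argument value ..., lists and objects as JSON in quotes. move_arm: Moves the arm, as the interface text tells. Its arguments: {"type":"object","properties":{"increments":{"type":"array"},"force":{"type":"number"}},"required":["increments"]}

```bash
mkdir -p pics
cat > h.py <<'E'
from station import arm
import numpy as np, cv2
def look(c,fn=None):
    im=arm.grab_frame(c)
    if fn: cv2.imwrite('pics/'+fn,im)
    return im
E
python3 - <<'E'
from h import *
a=look('scene','s0.png'); b=look('top','t0.png')
cv2.imwrite('pics/st.png',cv2.resize(np.hstack([a,b]),(800,300)))
for c in ('scene','top'):
    for n in ('pack','pack_top','cradle','end_stop','reel','dish_a','forceps'):
        print(c,n,[(np.round(d['position'],3).tolist(),round(d['score'],2)) for d in arm.pinpoint(c,n)[:3]])
s=arm.get_state();print(s['t'],s['eef_pos'],s['ee_rot'],s['force'],s['width'])
E
```

```text
scene pack [([0.554, -0.075, 0.002], 0.89), ([0.671, -0.16, -0.006], 0.79), ([0.701, -0.04, -0.003], 0.79)]
scene pack_top [([0.704, -0.037, 0.066], 0.72), ([0.549, -0.072, 0.077], 0.71), ([0.677, -0.158, 0.068], 0.6)]
scene cradle [([0.533, -0.033, -0.001], 0.86)]
scene end_stop [([0.489, 0.08, 0.009], 0.94)]
scene reel [([0.43, 0.312, -0.004], 0.92)]
scene dish_a [([0.61, -0.292, 0.001], 0.73), ([0.625, 0.285, 0.002], 0.71)]
scene forceps [([0.43, 0.313, -0.002], 0.7), ([0.446, -0.346, -0.002], 0.56)]
top pack [([0.546, -0.071, 0.002], 0.97), ([0.704, -0.036, -0.001], 0.95), ([0.676, -0.157, 0.0], 0.78)]
top pack_top [([0.551, -0.072, 0.077], 0.87), ([0.67, -0.159, 0.067], 0.82), ([0.707, -0.042, 0.067], 0.77)]
top cradle [([0.532, -0.031, 0.003], 0.76)]
top end_stop [([0.491, 0.084, 0.013], 0.79)]
top reel [([0.434, 0.312, 0.001], 0.8), ([0.603, -0.288, 0.004], 0.63)]
top dish_a [([0.625, 0.282, 0.006], 0.91), ([0.607, -0.288, 0.007], 0.65)]
top forceps [([0.448, -0.343, -0.002], 0.52)]
0.8 [ 0.17729197 -0.65127113  0.29219652] [-3.14153383e+00  6.73671184e-06 -2.87574484e+00] [-0.25252461  0.31287902 -0.38442016] 0.08787762349849174
```

View pics/t0.png

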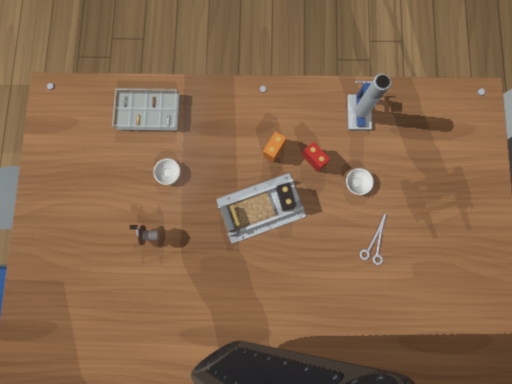

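View pics/s0.png

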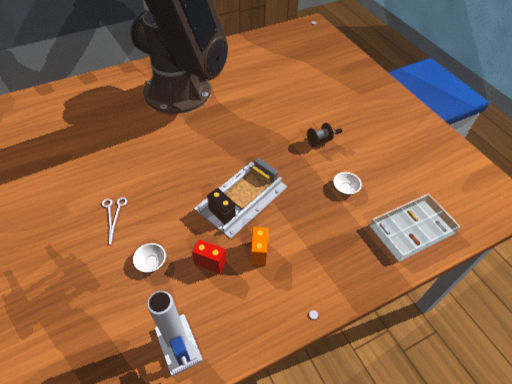

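The top view shows the black pack in the cradle at about (286,197), with the contact bar and end stop at its left end near (235,215). Red (317,156) and orange (275,146) look-alikes stand close by. In the scene view the pack is at (222,205) and the bar at (262,172). Next I'll move the wrist camera over the cradle.

Emit:
move_arm --increments '[{"dx": -0.025,"dy": 0.0245,"jaw": -0.55},{"dx": -0.025,"dy": 0.0245},{"dx": -0.025,"dy": 0.0245},{"dx": -0.025,"dy": 0.0245},{"dx": -0.025,"dy": 0.0245},{"dx": -0.025,"dy": 0.0245},{"dx": -0.025,"dy": 0.0245},{"dx": -0.025,"dy": 0.0245},{"dx": -0.025,"dy": 0.0245},{"dx": -0.025,"dy": 0.0245}]' --force 10

```text
$.increments[0]: bad value
```

Emit:
move_arm --increments '[{"dx": -0.025,"dy": 0.0245},{"dx": -0.025,"dy": 0.0245},{"dx": -0.025,"dy": 0.0245},{"dx": -0.025,"dy": 0.0245},{"dx": -0.025,"dy": 0.0245},{"dx": -0.025,"dy": 0.0245},{"dx": -0.025,"dy": 0.0245},{"dx": -0.025,"dy": 0.0245}]'

```text
$.increments[0]: bad value
```

Emit:
move_arm --increments '[{"twist": -0.12},{"twist": -0.12},{"twist": -0.12},{"twist": -0.12},{"twist": -0.12},{"twist": -0.12},{"twist": -0.12}]'

```text
$.increments[0]: bad value
```

Emit:
move_arm --increments '[{"twist": -0.12},{"twist": -0.12},{"twist": -0.12},{"twist": -0.12},{"twist": -0.12},{"twist": -0.12},{"twist": -0.09},{}]'

```text
$.increments[0]: bad value
```

Run:
```python
from h import *
look('wrist','w0.png')
ci=arm.camera_info('wrist');print(np.round(ci['K'],1),np.round(ci['extrinsics'],3))
for n in ('pack','pack_top','cradle','end_stop'):
    print(n,[(np.round(d['position'],4).tolist(),round(d['score'],2)) for d in arm.pinpoint('wrist',n)[:3]])
s=arm.get_state();print(s['t'],s['eef_pos'],s['ee_rot'],s['force'],s['width'])
```

```text
[[314.    0.  254. ]
 [  0.  314.  195.6]
 [  0.    0.    1. ]] [[-0.262  0.918  0.298  0.096]
 [ 0.965  0.25   0.08  -0.674]
 [-0.001  0.309 -0.951  0.385]
 [ 0.     0.     0.     1.   ]]
pack []
pack_top []
cradle []
end_stop []
1.05 [ 0.17729663 -0.65127458  0.29215108] [-3.14159205e+00  2.81898398e-05 -2.87582468e+00] [ 0.10276512  0.25171215 -0.24076046] 0.0880259248581699
```

View pics/w0.png

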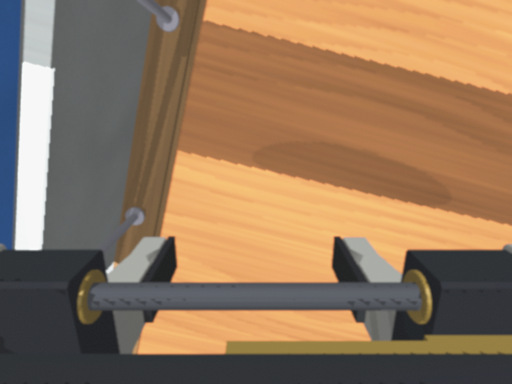

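The wrist view shows only the plank and the fingers, because the moves were refused. Each row probably needs every key, so I'll resend them complete.

Emit:
move_arm --increments '[{"jaw": -0.55,"dx": -0.025,"dy": 0.0245,"dz": 0,"twist": 0},{"jaw": -0.55,"dx": -0.025,"dy": 0.0245,"dz": 0,"twist": 0},{"jaw": -0.55,"dx": -0.025,"dy": 0.0245,"dz": 0,"twist": 0},{"jaw": -0.55,"dx": -0.025,"dy": 0.0245,"dz": 0,"twist": 0},{"jaw": -0.55,"dx": -0.025,"dy": 0.0245,"dz": 0,"twist": 0},{"jaw": -0.55,"dx": -0.025,"dy": 0.0245,"dz": 0,"twist": 0},{"jaw": -0.55,"dx": -0.025,"dy": 0.0245,"dz": 0,"twist": 0},{"jaw": -0.55,"dx": -0.025,"dy": 0.0245,"dz": 0,"twist": 0},{"jaw": -0.55,"dx": -0.025,"dy": 0.0245,"dz": 0,"twist": 0}]' --force 10

```text
t: 1.8
eef_pos: [0.337, -0.3779, 0.2924]
ee_rot: [-3.141, 0.001, -2.876]
force: [1.1, -0.4, -0.3]
width: 0.033
gripper_force: 0.0
```

Emit:
move_arm --increments '[{"jaw": -0.55,"dx": -0.025,"dy": 0.0245,"dz": 0,"twist": 0},{"jaw": -0.55,"dx": -0.025,"dy": 0.0245,"dz": 0,"twist": 0},{"jaw": -0.55,"dx": -0.025,"dy": 0.0245,"dz": 0,"twist": 0},{"jaw": -0.55,"dx": -0.025,"dy": 0.0245,"dz": 0,"twist": 0},{"jaw": -0.55,"dx": -0.025,"dy": 0.0245,"dz": 0,"twist": 0},{"jaw": -0.55,"dx": -0.025,"dy": 0.0245,"dz": 0,"twist": 0},{"jaw": -0.55,"dx": -0.025,"dy": 0.0245,"dz": 0,"twist": 0},{"jaw": -0.55,"dx": -0.025,"dy": 0.0245,"dz": 0,"twist": 0},{"jaw": -0.55,"dx": -0.025,"dy": 0.0245,"dz": 0,"twist": 0},{"jaw": -0.55,"dx": -0.025,"dy": 0.0245,"dz": 0,"twist": 0}]'

```text
t: 2.63
eef_pos: [0.5139, -0.0756, 0.2926]
ee_rot: [-3.142, 0.001, -2.875]
force: [0.6, -1.0, -0.2]
width: 0.0197
gripper_force: 0.0
```

Emit:
move_arm --increments '[{"jaw": -0.55,"dx": 0,"dy": 0,"dz": 0,"twist": -0.12},{"jaw": -0.55,"dx": 0,"dy": 0,"dz": 0,"twist": -0.12},{"jaw": -0.55,"dx": 0,"dy": 0,"dz": 0,"twist": -0.12},{"jaw": -0.55,"dx": 0,"dy": 0,"dz": 0,"twist": -0.12},{"jaw": -0.55,"dx": 0,"dy": 0,"dz": 0,"twist": -0.12},{"jaw": -0.55,"dx": 0,"dy": 0,"dz": 0,"twist": -0.12},{"jaw": -0.55,"dx": 0,"dy": 0,"dz": 0,"twist": -0.12}]'

```text
t: 3.22
eef_pos: [0.5133, -0.0773, 0.2923]
ee_rot: [-3.141, 0.0, -2.03]
force: [0.3, 0.2, 0.9]
width: 0.0196
gripper_force: 0.0
```

Emit:
move_arm --increments '[{"jaw": -0.55,"dx": 0,"dy": 0,"dz": 0,"twist": -0.12},{"jaw": -0.55,"dx": 0,"dy": 0,"dz": 0,"twist": -0.12},{"jaw": -0.55,"dx": 0,"dy": 0,"dz": 0,"twist": -0.12},{"jaw": -0.55,"dx": 0,"dy": 0,"dz": 0,"twist": -0.12},{"jaw": -0.55,"dx": 0,"dy": 0,"dz": 0,"twist": -0.12},{"jaw": -0.55,"dx": 0,"dy": 0,"dz": 0,"twist": -0.12},{"jaw": -0.55,"dx": 0,"dy": 0,"dz": 0,"twist": -0.09},{"jaw": -0.55,"dx": 0,"dy": 0,"dz": 0,"twist": 0}]'

```text
t: 3.88
eef_pos: [0.5133, -0.0774, 0.2923]
ee_rot: [-3.141, -0.0, -1.222]
force: [0.6, -0.0, -0.9]
width: 0.0196
gripper_force: 0.0
```

Run:
```python
from h import *
look('wrist','w1.png')
for n in ('pack','pack_top','cradle','end_stop'):
    print(n,[(np.round(d['position'],4).tolist(),round(d['score'],2)) for d in arm.pinpoint('wrist',n)[:3]])
s=arm.get_state();print(s['t'],s['eef_pos'],s['ee_rot'],s['force'],s['width'],s['q'])
ci=arm.camera_info('wrist');print(ci['extrinsics'].round(4).tolist())
```

```text
pack [([0.7035, -0.0421, 0.0002], 0.98), ([0.671, -0.1606, 0.0041], 0.85), ([0.5524, -0.0761, 0.0097], 0.75)]
pack_top [([0.6753, -0.1631, 0.0694], 0.98), ([0.5511, -0.0762, 0.0708], 0.69), ([0.7037, -0.0356, 0.0697], 0.64)]
cradle [([0.5328, -0.0314, -0.0012], 0.78)]
end_stop [([0.5502, -0.0748, 0.074], 0.73), ([0.4909, 0.0854, 0.0141], 0.49)]
4.1333 [ 0.51329697 -0.07735696  0.29221096] [-3.14154831e+00 -5.91581020e-07 -1.22798941e+00] [ 0.82040004  0.55031467 -0.39662725] 0.019746590036386038 [ 2.28877284e-01  1.01041885e-01 -3.27576214e-01 -4.89615070e-06
 -1.14213411e+00  1.13931666e-01]
[[-0.942, -0.3189, -0.1043, 0.5418], [-0.3355, 0.8962, 0.2902, -0.1572], [0.0009, 0.3084, -0.9513, 0.385], [0.0, 0.0, 0.0, 1.0]]
```

View pics/w1.png

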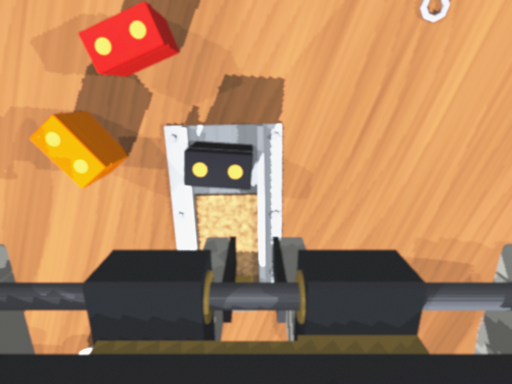

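The wrist view now shows the cradle with image down roughly equal to cradle x. The black pack's top spans (186–253, 150–187), the rails are near columns 180 and 272, and the cork deck starts near row 193. I'll zoom in to measure the rail edges.

Run:
```python
from h import *
im=cv2.imread('pics/w1.png')
c=im[110:260,150:300]
cv2.imwrite('pics/c1.png',cv2.resize(c,(600,600),interpolation=cv2.INTER_CUBIC))
```

```text
(no output)
```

View pics/c1.png

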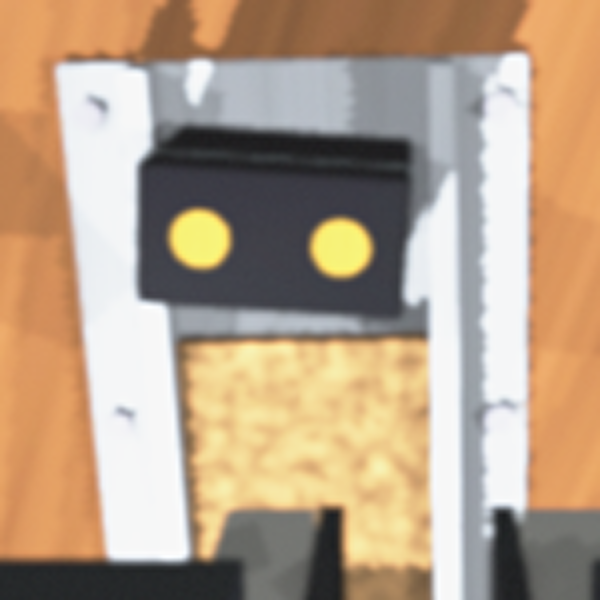

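The crop (4x, offset (150,110)) shows the rail edges, four screws, the sill edge at crop row 338 and the pack's top face. The pack is yawed slightly.

```bash
cat >> h.py <<'E'
def proj(uv,z,ci):
    K,T=np.array(ci['K']),np.array(ci['extrinsics'])
    d=T[:3,:3]@np.linalg.solve(K,[uv[0],uv[1],1]); o=T[:3,3]
    return (o+d*(z-o[2])/d[2])[:2]
E
python3 - <<'E'
from h import *
ci=arm.camera_info('wrist')
P=lambda a,z:proj((150+a[0]/4-.4,110+a[1]/4-.4),z,ci)
ang=lambda a,b:np.arctan2(*(b-a)[::-1])
z=.022
E={}
for n,a,b in (('Lout',(57,65),(105,545)),('Lin',(150,65),(190,545)),('Rin',(430,65),(433,560)),('Rout',(528,58),(526,510)),('scL',(95,105),(125,412)),('scR',(505,95),(503,405))):
    p,q=P(a,z),P(b,z);E[n]=(p,q);print(n,p.round(4),q.round(4),ang(p,q).round(4))
sl,sr=P((180,338),.014),P((430,337),.014);print('sill',sl,sr,ang(sl,sr)+np.pi/2)
c=[P(a,.072) for a in ((140,163),(410,168),(403,315),(140,298))]
print('pack',np.round(c,4).tolist(),ang(c[0],c[1])+np.pi/2,ang(c[3],c[2])+np.pi/2,np.mean(c,0))
t=P((200,238),.072),P((341,247),.072);print('term',ang(*t)+np.pi/2,np.mean(t,0))
th=1.92;x=np.array([np.cos(th),np.sin(th)]);y=np.array([-x[1],x[0]])
print('lat',{k:[(v@y).round(4) for v in e] for k,e in E.items()},'pack',np.mean(c,0)@y,'sill x',sl@x,sr@x,'end x',E['Lout'][0]@x,E['Rout'][0]@x,'pack x',[round(v@x,4) for v in c])
E
```

```text
Lout [ 0.6261 -0.0905] [0.5737 0.0509] 1.9263
Lin [ 0.6013 -0.0993] [0.548  0.0418] 1.9322
Rin [ 0.5266 -0.1259] [0.4728 0.0207] 1.9221
Rout [ 0.5011 -0.1371] [ 0.451  -0.0058] 1.9355
scL [ 0.6131 -0.0832] [0.5798 0.0047] 1.9324
scR [ 0.5036 -0.1252] [ 0.4705 -0.0367] 1.9279
sill [ 0.57117758 -0.02117618] [ 0.49827962 -0.04745826] -1.2247695209531657
pack [[0.5889, -0.0833], [0.5248, -0.1048], [0.5137, -0.0679], [0.5794, -0.0494]] -1.247455353966743 -1.296310584826149 [ 0.55171869 -0.07634799]
term -1.2943481641737793 [ 0.55198644 -0.07479853]
lat {'Lout': [np.float64(-0.5574), np.float64(-0.5564)], 'Lin': [np.float64(-0.531), np.float64(-0.5292)], 'Rin': [np.float64(-0.4517), np.float64(-0.4514)], 'Rout': [np.float64(-0.424), np.float64(-0.4218)], 'scL': [np.float64(-0.5476), np.float64(-0.5464)], 'scR': [np.float64(-0.4303), np.float64(-0.4296)]} pack -0.4922975281733077 sill x -0.215326313771735 -0.21508013545822025 end x -0.29927254308006035 -0.3002586334752196 pack x [np.float64(-0.2798), np.float64(-0.278), np.float64(-0.2396), np.float64(-0.2447)]
```

Measured cradle yaw is 1.928. Its origin is about (0.534,-0.0345), and the pack's rear face is at about cradle x -0.065. I'll descend behind the pack with tool x = -cradle x.

Emit:
move_arm --increments '[{"jaw": -0.55,"dx": 0,"dy": 0,"dz": 0,"twist": -0.014},{"jaw": -0.55,"dx": 0.024,"dy": -0.012,"dz": 0,"twist": 0},{"jaw": -0.55,"dx": 0.024,"dy": -0.012,"dz": 0,"twist": 0},{"jaw": -0.55,"dx": 0.024,"dy": -0.012,"dz": 0,"twist": 0},{"jaw": -0.55,"dx": 0,"dy": 0,"dz": 0.03,"twist": 0},{"jaw": -0.55,"dx": 0,"dy": 0,"dz": 0.03,"twist": 0},{"jaw": -0.55,"dx": 0,"dy": 0,"dz": 0.03,"twist": 0},{"jaw": -0.55,"dx": 0,"dy": 0,"dz": 0.03,"twist": 0},{"jaw": -0.55,"dx": 0,"dy": 0,"dz": 0.03,"twist": 0},{"jaw": -0.55,"dx": 0,"dy": 0,"dz": 0,"twist": 0},{"jaw": -0.55,"dx": 0,"dy": 0,"dz": 0,"twist": 0}]'

```text
t: 5.05
eef_pos: [0.5717, -0.1323, 0.1412]
ee_rot: [3.138, 0.001, -1.212]
force: [0.7, -0.0, 0.8]
width: 0.02
gripper_force: 0.0
```

```bash
cat >> h.py <<'E'
O=np.array([.5338,-.0345]);TH=1.928
X=np.array([np.cos(TH),np.sin(TH)]);Y=np.array([-X[1],X[0]])
def cr(p): d=np.array(p)[:2]-O; return np.round([d@X,d@Y],4)
def st():
    s=arm.get_state(); print(round(s['t'],2),'cr',cr(s['eef_pos']),'z',round(s['eef_pos'][2],4),'yaw',round(s['ee_rot'][2],4),'Fx,Fy',np.round([s['force'][:2]@X,s['force'][:2]@Y],2),'F',np.round(s['force'],2))
E
python3 - <<'E'
from h import *
st(); im=look('wrist','w2.png')
for c in ('wrist',):
  for n in ('pack','pack_top','cradle'):
    print(n,[(np.round(d['position'],4).tolist(),cr(d['position']),round(d['score'],2)) for d in arm.pinpoint(c,n)[:3]])
E
```

```text
5.05 cr [-0.1049 -0.0013] z 0.1412 yaw -1.2118 Fx,Fy [-0.28 -0.69] F [ 0.75 -0.02  0.81]
pack [([0.5515, -0.0739, 0.0064], array([-0.0431, -0.0028]), 0.71), ([0.6693, -0.1609, 0.0007], array([-0.1658, -0.0828]), 0.64)]
pack_top [([0.549, -0.0735, 0.071], array([-0.0419, -0.0006]), 0.86), ([0.6725, -0.1618, 0.0669], array([-0.1678, -0.0854]), 0.63)]
cradle [([0.557, -0.0701, 0.0064], array([-0.0415, -0.0093]), 0.34)]
```

View pics/w2.png

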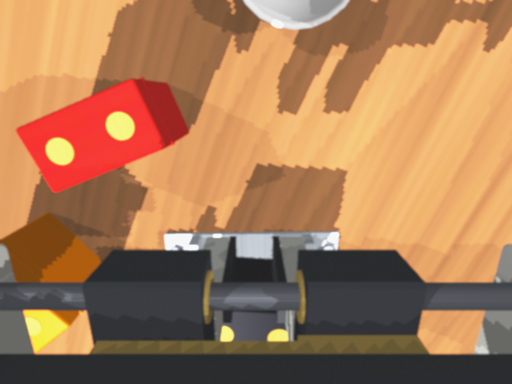

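The wrist view shows the red pack clear of the channel at (60–185, 80–190), its dots at (60,151) and (120,126). The fingers stand behind the black pack, whose terminals are at (227,335) and (278,335). I'll go down to 13 mm above the foot and approach.

Emit:
move_arm --increments '[{"jaw": -0.55,"dx": 0,"dy": 0,"dz": 0.02,"twist": 0},{"jaw": -0.55,"dx": 0,"dy": 0,"dz": 0.02,"twist": 0},{"jaw": -0.55,"dx": 0,"dy": 0,"dz": 0.01,"twist": 0},{"jaw": -0.55,"dx": 0,"dy": 0,"dz": 0.008,"twist": 0},{"jaw": -0.55,"dx": -0.005,"dy": 0,"dz": 0,"twist": 0},{"jaw": -0.55,"dx": -0.005,"dy": 0,"dz": 0,"twist": 0},{"jaw": -0.55,"dx": -0.005,"dy": 0,"dz": 0,"twist": 0},{"jaw": -0.55,"dx": -0.003,"dy": 0,"dz": 0,"twist": 0},{"jaw": -0.55,"dx": 0,"dy": 0,"dz": 0,"twist": 0}]'

```text
t: 6.0
eef_pos: [0.5662, -0.1145, 0.0851]
ee_rot: [-3.14, -0.0, -1.211]
force: [-0.1, -0.0, 0.6]
width: 0.0196
gripper_force: 0.0
```

Emit:
move_arm --increments '[{"jaw": -0.55,"dx": -0.0015,"dy": 0,"dz": 0,"twist": 0},{"jaw": -0.55,"dx": -0.0015,"dy": 0,"dz": 0,"twist": 0},{"jaw": -0.55,"dx": -0.0015,"dy": 0,"dz": 0,"twist": 0},{"jaw": -0.55,"dx": -0.0015,"dy": 0,"dz": 0,"twist": 0},{"jaw": -0.55,"dx": -0.0015,"dy": 0,"dz": 0,"twist": 0},{"jaw": -0.55,"dx": -0.0015,"dy": 0,"dz": 0,"twist": 0},{"jaw": -0.55,"dx": -0.0015,"dy": 0,"dz": 0,"twist": 0},{"jaw": -0.55,"dx": -0.0015,"dy": 0,"dz": 0,"twist": 0}]'

```text
t: 6.67
eef_pos: [0.5618, -0.104, 0.0841]
ee_rot: [-3.142, -0.0, -1.212]
force: [0.0, -2.0, 0.9]
width: 0.0193
gripper_force: 0.8
```

Emit:
move_arm --increments '[{"jaw": -0.55,"dx": -0.0015,"dy": 0,"dz": 0,"twist": 0},{"jaw": -0.55,"dx": -0.0015,"dy": 0,"dz": 0,"twist": 0},{"jaw": -0.55,"dx": -0.0015,"dy": 0,"dz": 0,"twist": 0},{"jaw": -0.55,"dx": -0.0015,"dy": 0,"dz": 0,"twist": 0},{"jaw": -0.55,"dx": -0.0015,"dy": 0,"dz": 0,"twist": 0},{"jaw": -0.55,"dx": -0.0015,"dy": 0,"dz": 0,"twist": 0}]'

```text
t: 7.17
eef_pos: [0.5586, -0.0956, 0.0842]
ee_rot: [3.141, -0.0, -1.212]
force: [0.6, -2.1, 1.4]
width: 0.0198
gripper_force: 1.1
```

Run:
```python
from h import *
st()
```

```text
7.17 cr [-0.0659 -0.0018] z 0.0842 yaw -1.2118 Fx,Fy [-2.17  0.15] F [ 0.62 -2.09  1.38]
```

Emit:
move_arm --increments '[{"jaw": -0.55,"dx": -0.0015,"dy": 0,"dz": 0,"twist": 0},{"jaw": -0.55,"dx": -0.0015,"dy": 0,"dz": 0,"twist": 0},{"jaw": -0.55,"dx": -0.0015,"dy": 0,"dz": 0,"twist": 0},{"jaw": -0.55,"dx": -0.0015,"dy": 0,"dz": 0,"twist": 0},{"jaw": -0.55,"dx": -0.0015,"dy": 0,"dz": 0,"twist": 0},{"jaw": -0.55,"dx": -0.0015,"dy": 0,"dz": 0,"twist": 0},{"jaw": -0.55,"dx": -0.0015,"dy": 0,"dz": 0,"twist": 0},{"jaw": -0.55,"dx": -0.0015,"dy": 0,"dz": 0,"twist": 0}]'

```text
t: 7.83
eef_pos: [0.5544, -0.0842, 0.0842]
ee_rot: [-3.141, -0.0, -1.212]
force: [0.8, -1.7, 1.4]
width: 0.0198
gripper_force: 1.3
```

Emit:
move_arm --increments '[{"jaw": -0.55,"dx": -0.0008,"dy": 0,"dz": 0,"twist": 0},{"jaw": -0.55,"dx": -0.0008,"dy": 0,"dz": 0,"twist": 0},{"jaw": -0.55,"dx": -0.0008,"dy": 0,"dz": 0,"twist": 0},{"jaw": -0.55,"dx": 0,"dy": 0,"dz": 0,"twist": 0}]'

```text
t: 8.17
eef_pos: [0.5535, -0.082, 0.0842]
ee_rot: [-3.142, 0.0, -1.212]
force: [0.5, -0.7, 0.6]
width: 0.0199
gripper_force: 0.8
```

Run:
```python
from h import *
st()
```

```text
8.17 cr [-0.0514 -0.0019] z 0.0842 yaw -1.2118 Fx,Fy [-0.85 -0.21] F [ 0.49 -0.72  0.64]
```

Expect the sill about 4 mm further on. I'll creep the rest.

Emit:
move_arm --increments '[{"jaw": -0.55,"dx": -0.0008,"dy": 0,"dz": 0,"twist": 0},{"jaw": -0.55,"dx": -0.0008,"dy": 0,"dz": 0,"twist": 0},{"jaw": -0.55,"dx": -0.0008,"dy": 0,"dz": 0,"twist": 0}]'

```text
t: 8.42
eef_pos: [0.5527, -0.0798, 0.0842]
ee_rot: [-3.142, -0.0, -1.212]
force: [0.6, -2.5, 1.5]
width: 0.0197
gripper_force: 1.4
```

Emit:
move_arm --increments '[{"jaw": -0.55,"dx": -0.0006,"dy": 0,"dz": 0,"twist": 0},{"jaw": -0.55,"dx": -0.0006,"dy": 0,"dz": 0,"twist": 0}]'

```text
t: 8.58
eef_pos: [0.5523, -0.0787, 0.0842]
ee_rot: [3.142, -0.0, -1.212]
force: [1.2, -2.3, 1.7]
width: 0.0194
gripper_force: 1.4
```

Emit:
move_arm --increments '[{"jaw": -0.55,"dx": -0.0006,"dy": 0,"dz": 0,"twist": 0},{"jaw": -0.55,"dx": 0,"dy": 0,"dz": 0,"twist": 0}]'

```text
t: 8.75
eef_pos: [0.5521, -0.0781, 0.0842]
ee_rot: [3.142, 0.0, -1.212]
force: [0.6, -1.2, 1.7]
width: 0.0195
gripper_force: 1.0
```

Run:
```python
from h import *
st()
```

```text
8.75 cr [-0.0472 -0.0019] z 0.0842 yaw -1.2117 Fx,Fy [-1.31 -0.2 ] F [ 0.65 -1.16  1.67]
```

Emit:
move_arm --increments '[{"jaw": -0.55,"dx": -0.0006,"dy": 0,"dz": 0,"twist": 0},{"jaw": -0.55,"dx": -0.0006,"dy": 0,"dz": 0,"twist": 0}]'

```text
t: 8.92
eef_pos: [0.5519, -0.0773, 0.0843]
ee_rot: [-3.142, -0.001, -1.211]
force: [2.9, -7.4, 2.2]
width: 0.0198
gripper_force: 3.9
```

Emit:
move_arm --increments '[{"jaw": -0.55,"dx": -0.0006,"dy": 0,"dz": 0,"twist": 0},{"jaw": -0.55,"dx": 0,"dy": 0,"dz": 0,"twist": 0}]'

```text
t: 9.08
eef_pos: [0.552, -0.0771, 0.0846]
ee_rot: [-3.141, -0.001, -1.211]
force: [2.1, -8.3, 2.1]
width: 0.0198
gripper_force: 4.2
```

Run:
```python
from h import *
st()
```

```text
9.08 cr [-0.0463 -0.0022] z 0.0846 yaw -1.2109 Fx,Fy [-8.49  0.91] F [ 2.11 -8.27  2.08]
```

Sill contact is at TCP cradle x -0.0465 with 8.5 N. I'll back off, raise the fingers to about 58 mm above the foot, and check that the pack is square.

Emit:
move_arm --increments '[{"jaw": -0.55,"dx": 0.001,"dy": 0,"dz": 0,"twist": 0},{"jaw": -0.55,"dx": 0.002,"dy": 0,"dz": 0,"twist": 0},{"jaw": -0.55,"dx": 0.003,"dy": 0,"dz": 0,"twist": 0},{"jaw": -0.55,"dx": 0,"dy": 0,"dz": -0.015,"twist": 0},{"jaw": -0.55,"dx": 0,"dy": 0,"dz": -0.015,"twist": 0},{"jaw": -0.55,"dx": 0,"dy": 0,"dz": -0.014,"twist": 0},{"jaw": -0.55,"dx": 0,"dy": 0,"dz": 0,"twist": 0}]'

```text
t: 9.67
eef_pos: [0.5548, -0.082, 0.1305]
ee_rot: [-3.138, -0.001, -1.211]
force: [0.9, 0.6, 0.5]
width: 0.0194
gripper_force: 0.0
```

Run:
```python
from h import *
st(); look('scene','s1.png'); im=look('top','t1.png')
for c in ('top','scene'):
  arm.grab_frame(c)
  print([(np.round(d['position'],4).tolist(),cr(d['position']),round(d['score'],2)) for d in arm.pinpoint(c,'pack_top')[:3]])
a=cv2.imread('pics/s1.png')[150:250,170:310]; b=im[160:250,200:330]
cv2.imwrite('pics/c2.png',np.hstack([cv2.resize(a,(400,400),interpolation=cv2.INTER_CUBIC),cv2.resize(b,(400,400),interpolation=cv2.INTER_CUBIC)]))
```

```text
9.67 cr [-0.0518 -0.0031] z 0.1305 yaw -1.2113 Fx,Fy [ 0.27 -1.03] F [0.87 0.62 0.47]
[([0.5409, -0.0471, 0.0728], array([-0.0143, -0.0022]), 0.51), ([0.7035, -0.0403, 0.069], array([-0.0648, -0.157 ]), 0.51)]
[([0.7029, -0.0329, 0.0643], array([-0.0576, -0.159 ]), 0.65), ([0.675, -0.1592, 0.0699], array([-0.1662, -0.0887]), 0.57)]
```

View pics/c2.png

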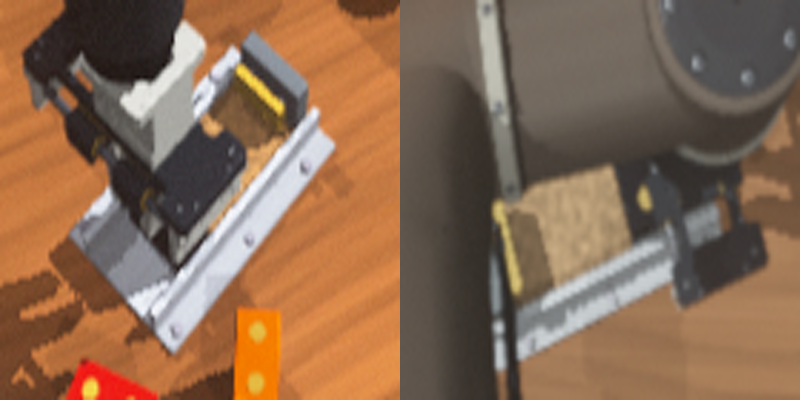

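Scene and top crops: the pack's front edge at right-crop (610,165)–(632,240) has the same slope as the bar's edge at (495,205)–(520,290). So the pack is square on the sill and still standing. Now the high push to tip it.

Emit:
move_arm --increments '[{"jaw": -0.55,"dx": 0,"dy": 0,"dz": 0.004,"twist": 0},{"jaw": -0.55,"dx": -0.002,"dy": 0.001,"dz": 0,"twist": 0},{"jaw": -0.55,"dx": -0.0015,"dy": 0,"dz": 0,"twist": 0},{"jaw": -0.55,"dx": -0.0015,"dy": 0,"dz": 0,"twist": 0},{"jaw": -0.55,"dx": -0.0015,"dy": 0,"dz": 0,"twist": 0},{"jaw": -0.55,"dx": -0.0015,"dy": 0,"dz": 0,"twist": 0},{"jaw": -0.55,"dx": -0.0015,"dy": 0,"dz": 0,"twist": 0},{"jaw": -0.55,"dx": -0.0015,"dy": 0,"dz": 0,"twist": 0}]'

```text
t: 10.63
eef_pos: [0.5492, -0.0722, 0.1246]
ee_rot: [-3.141, -0.001, -1.212]
force: [1.1, -3.6, 3.1]
width: 0.0196
gripper_force: 1.8
```

Emit:
move_arm --increments '[{"jaw": -0.55,"dx": -0.0015,"dy": 0,"dz": 0,"twist": 0},{"jaw": -0.55,"dx": -0.0015,"dy": 0,"dz": 0,"twist": 0},{"jaw": -0.55,"dx": -0.0015,"dy": 0,"dz": 0,"twist": 0},{"jaw": -0.55,"dx": -0.0015,"dy": 0,"dz": 0,"twist": 0},{"jaw": -0.55,"dx": -0.0015,"dy": 0,"dz": 0,"twist": 0},{"jaw": -0.55,"dx": -0.0015,"dy": 0,"dz": 0,"twist": 0},{"jaw": -0.55,"dx": -0.0015,"dy": 0,"dz": 0,"twist": 0},{"jaw": -0.55,"dx": -0.0015,"dy": 0,"dz": 0,"twist": 0}]'

```text
t: 11.3
eef_pos: [0.5446, -0.0608, 0.1243]
ee_rot: [-3.141, -0.0, -1.212]
force: [0.4, -1.6, 4.9]
width: 0.0198
gripper_force: 2.4
```

Run:
```python
from h import *
st()
```

```text
11.3 cr [-0.0284 -0.0009] z 0.1243 yaw -1.2117 Fx,Fy [-1.65  0.14] F [ 0.45 -1.59  4.91]
```

Emit:
move_arm --increments '[{"jaw": -0.55,"dx": -0.0015,"dy": 0,"dz": 0,"twist": 0},{"jaw": -0.55,"dx": -0.0015,"dy": 0,"dz": 0,"twist": 0},{"jaw": -0.55,"dx": -0.0015,"dy": 0,"dz": 0,"twist": 0},{"jaw": -0.55,"dx": -0.0015,"dy": 0,"dz": 0,"twist": 0},{"jaw": -0.55,"dx": -0.0015,"dy": 0,"dz": 0,"twist": 0},{"jaw": -0.55,"dx": -0.0015,"dy": 0,"dz": 0,"twist": 0}]'

```text
t: 11.8
eef_pos: [0.5416, -0.0523, 0.1246]
ee_rot: [-3.141, -0.0, -1.212]
force: [0.8, -1.3, 4.4]
width: 0.02
gripper_force: 1.8
```

Emit:
move_arm --increments '[{"jaw": -0.55,"dx": -0.0015,"dy": 0,"dz": 0,"twist": 0},{"jaw": -0.55,"dx": -0.0015,"dy": 0,"dz": 0,"twist": 0},{"jaw": -0.55,"dx": -0.0015,"dy": 0,"dz": 0,"twist": 0},{"jaw": -0.55,"dx": -0.0015,"dy": 0,"dz": 0,"twist": 0}]'

```text
t: 12.13
eef_pos: [0.5387, -0.0466, 0.1237]
ee_rot: [3.141, 0.0, -1.212]
force: [0.6, 0.1, 0.9]
width: 0.0199
gripper_force: 0.0
```

Run:
```python
from h import *
st(); 
for c in ('wrist','top','scene'):
  look(c,'u_'+c+'.png')
  for n in ('pack','pack_top'):
    print(c,n,[(np.round(d['position'],4).tolist(),cr(d['position']),round(d['score'],2)) for d in arm.pinpoint(c,n)[:4]])
```

```text
12.13 cr [-0.0131 -0.0004] z 0.1237 yaw -1.212 Fx,Fy [-0.1  -0.57] F [0.57 0.1  0.93]
wrist pack [([0.7052, -0.0429, 0.0006], array([-0.0678, -0.1576]), 0.93), ([0.5453, -0.0556, 0.0364], array([-0.0238, -0.0034]), 0.56)]
wrist pack_top [([0.5154, 0.006, 0.0324], array([0.0444, 0.0031]), 0.81)]
top pack [([0.6751, -0.1541, -0.0018], array([-0.1615, -0.0906]), 0.62), ([0.703, -0.0344, -0.0022], array([-0.0591, -0.1586]), 0.41)]
top pack_top [([0.6731, -0.1609, 0.0696], array([-0.1671, -0.0863]), 0.73), ([0.5176, 0.0099, 0.036], array([ 0.0473, -0.0003]), 0.7), ([0.7026, -0.041, 0.0697], array([-0.0651, -0.1559]), 0.63)]
scene pack [([0.6993, -0.0404, 0.0001], array([-0.0634, -0.153 ]), 0.73), ([0.5468, -0.0558, 0.0325], array([-0.0245, -0.0047]), 0.72), ([0.674, -0.1617, -0.0045], array([-0.1682, -0.0869]), 0.72)]
scene pack_top [([0.6995, -0.0334, 0.0668], array([-0.0569, -0.1556]), 0.76), ([0.518, 0.0117, 0.037], array([ 0.0488, -0.0014]), 0.72), ([0.6772, -0.1588, 0.0678], array([-0.1666, -0.0909]), 0.67)]
```

The pack has fallen flat: top face at cradle x ≈ 0.047, z ≈ 0.035, foot at ≈ -0.022. I'll retreat, lower behind the foot and slide it.

Emit:
move_arm --increments '[{"jaw": -0.55,"dx": 0.01,"dy": 0,"dz": -0.006,"twist": 0},{"jaw": -0.55,"dx": 0.015,"dy": 0,"dz": 0,"twist": 0},{"jaw": -0.55,"dx": 0.017,"dy": 0,"dz": 0,"twist": 0},{"jaw": -0.55,"dx": 0,"dy": 0,"dz": 0,"twist": 0},{"jaw": -0.55,"dx": 0,"dy": 0,"dz": 0.012,"twist": 0},{"jaw": -0.55,"dx": 0,"dy": 0,"dz": 0.012,"twist": 0},{"jaw": -0.55,"dx": 0,"dy": 0,"dz": 0.012,"twist": 0},{"jaw": -0.55,"dx": 0,"dy": 0,"dz": 0.002,"twist": 0},{"jaw": -0.55,"dx": -0.003,"dy": 0,"dz": 0,"twist": 0},{"jaw": -0.55,"dx": -0.004,"dy": 0,"dz": 0,"twist": 0},{"jaw": -0.55,"dx": 0,"dy": 0,"dz": 0,"twist": 0}]'

```text
t: 13.5
eef_pos: [0.5518, -0.0791, 0.0929]
ee_rot: [-3.141, -0.0, -1.211]
force: [0.0, 1.1, 1.2]
width: 0.0196
gripper_force: 0.0
```

Emit:
move_arm --increments '[{"jaw": -0.55,"dx": -0.002,"dy": 0,"dz": 0,"twist": 0},{"jaw": -0.55,"dx": -0.002,"dy": 0,"dz": 0,"twist": 0},{"jaw": -0.55,"dx": -0.002,"dy": 0,"dz": 0,"twist": 0},{"jaw": -0.55,"dx": -0.002,"dy": 0,"dz": 0,"twist": 0},{"jaw": -0.55,"dx": -0.002,"dy": 0,"dz": 0,"twist": 0},{"jaw": -0.55,"dx": -0.002,"dy": 0,"dz": 0,"twist": 0},{"jaw": -0.55,"dx": -0.002,"dy": 0,"dz": 0,"twist": 0},{"jaw": -0.55,"dx": -0.002,"dy": 0,"dz": 0,"twist": 0},{"jaw": -0.55,"dx": -0.002,"dy": 0,"dz": 0,"twist": 0},{"jaw": -0.55,"dx": -0.002,"dy": 0,"dz": 0,"twist": 0}]'

```text
t: 14.33
eef_pos: [0.5445, -0.0609, 0.0922]
ee_rot: [3.142, -0.0, -1.212]
force: [0.7, -1.9, 0.0]
width: 0.0196
gripper_force: 0.9
```

Run:
```python
from h import *
st()
```

```text
14.33 cr [-0.0285 -0.0008] z 0.0922 yaw -1.2118 Fx,Fy [-2.03  0.04] F [ 0.67 -1.91  0.02]
```

Emit:
move_arm --increments '[{"jaw": -0.55,"dx": -0.002,"dy": 0,"dz": 0,"twist": 0},{"jaw": -0.55,"dx": -0.002,"dy": 0,"dz": 0,"twist": 0},{"jaw": -0.55,"dx": -0.002,"dy": 0,"dz": 0,"twist": 0},{"jaw": -0.55,"dx": -0.002,"dy": 0,"dz": 0,"twist": 0},{"jaw": -0.55,"dx": -0.002,"dy": 0,"dz": 0,"twist": 0},{"jaw": -0.55,"dx": -0.002,"dy": 0,"dz": 0,"twist": 0},{"jaw": -0.55,"dx": -0.002,"dy": 0,"dz": 0,"twist": 0},{"jaw": -0.55,"dx": -0.002,"dy": 0,"dz": 0,"twist": 0},{"jaw": -0.55,"dx": -0.002,"dy": 0,"dz": 0,"twist": 0}]'

```text
t: 15.08
eef_pos: [0.5381, -0.0439, 0.0921]
ee_rot: [3.142, 0.0, -1.212]
force: [0.5, -2.0, -0.3]
width: 0.0196
gripper_force: 0.9
```

Emit:
move_arm --increments '[{"jaw": -0.55,"dx": -0.002,"dy": 0,"dz": 0,"twist": 0},{"jaw": -0.55,"dx": -0.002,"dy": 0,"dz": 0,"twist": 0},{"jaw": -0.55,"dx": -0.002,"dy": 0,"dz": 0,"twist": 0},{"jaw": -0.55,"dx": -0.002,"dy": 0,"dz": 0,"twist": 0},{"jaw": -0.55,"dx": -0.002,"dy": 0,"dz": 0,"twist": 0},{"jaw": -0.55,"dx": -0.002,"dy": 0,"dz": 0,"twist": 0},{"jaw": -0.55,"dx": -0.002,"dy": 0,"dz": 0,"twist": 0},{"jaw": -0.55,"dx": 0,"dy": 0,"dz": 0,"twist": 0}]'

```text
t: 15.75
eef_pos: [0.5331, -0.0306, 0.0922]
ee_rot: [-3.142, 0.0, -1.212]
force: [0.9, 0.0, -0.1]
width: 0.0196
gripper_force: 0.0
```

Run:
```python
from h import *
st()
for c in ('wrist','top','scene'):
  look(c,'v_'+c+'.png')
  for n in ('pack_top','end_stop'):
    print(c,n,[(np.round(d['position'],4).tolist(),cr(d['position']),round(d['score'],2)) for d in arm.pinpoint(c,n)[:4]])
a=cv2.imread('pics/v_scene.png')[150:250,170:310]; b=cv2.imread('pics/v_top.png')[160:250,200:330]
cv2.imwrite('pics/c3.png',np.hstack([cv2.resize(a,(400,400),interpolation=cv2.INTER_CUBIC),cv2.resize(b,(400,400),interpolation=cv2.INTER_CUBIC)]))
```

```text
15.75 cr [ 0.0039 -0.0007] z 0.0922 yaw -1.2117 Fx,Fy [-0.29 -0.87] F [ 0.92  0.04 -0.1 ]
wrist pack_top []
wrist end_stop []
top pack_top [([0.6713, -0.1619, 0.0659], array([-0.1674, -0.0843]), 0.81), ([0.7052, -0.0423, 0.0696], array([-0.0672, -0.1579]), 0.73), ([0.5057, 0.0435, 0.0335], array([ 0.0829, -0.0009]), 0.6)]
top end_stop [([0.489, 0.0817, 0.0153], array([0.1245, 0.0013]), 0.63), ([0.5356, -0.0333, 0.002], array([ 0.0005, -0.0021]), 0.43)]
scene pack_top [([0.702, -0.0376, 0.069], array([-0.0617, -0.1565]), 0.88), ([0.6775, -0.1576, 0.0656], array([-0.1656, -0.0916]), 0.76)]
scene end_stop [([0.4917, 0.0824, 0.0109], array([ 0.1242, -0.0014]), 0.75)]
```

View pics/c3.png

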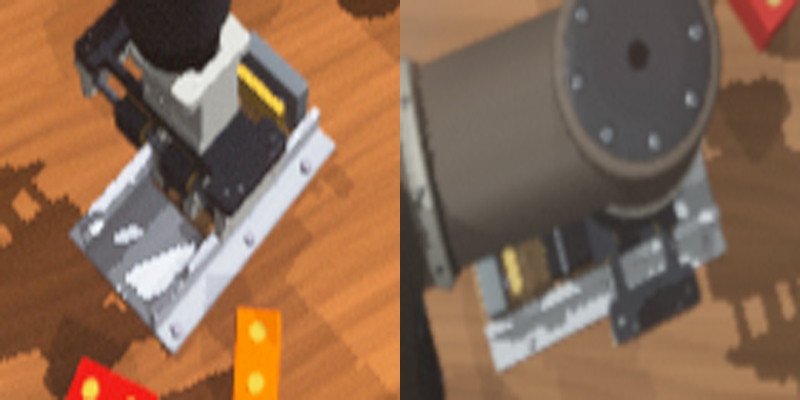

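In the right crop the bar's face is near column 520 and the pack's terminal edge near 555, so there is still a gap. I'll go on, then feel for the bar.

Emit:
move_arm --increments '[{"jaw": -0.55,"dx": -0.0015,"dy": 0,"dz": 0,"twist": 0},{"jaw": -0.55,"dx": -0.0015,"dy": 0,"dz": 0,"twist": 0},{"jaw": -0.55,"dx": -0.0015,"dy": 0,"dz": 0,"twist": 0},{"jaw": -0.55,"dx": -0.0015,"dy": 0,"dz": 0,"twist": 0},{"jaw": -0.55,"dx": -0.0015,"dy": 0,"dz": 0,"twist": 0},{"jaw": -0.55,"dx": -0.0015,"dy": 0,"dz": 0,"twist": 0}]'

```text
t: 16.7
eef_pos: [0.5301, -0.0224, 0.0921]
ee_rot: [3.142, -0.0, -1.212]
force: [0.6, -1.1, -0.7]
width: 0.0196
gripper_force: 0.8
```

Emit:
move_arm --increments '[{"jaw": -0.55,"dx": -0.001,"dy": 0,"dz": 0,"twist": 0},{"jaw": -0.55,"dx": -0.001,"dy": 0,"dz": 0,"twist": 0},{"jaw": -0.55,"dx": -0.001,"dy": 0,"dz": 0,"twist": 0}]'

```text
t: 16.95
eef_pos: [0.529, -0.0196, 0.0921]
ee_rot: [3.142, 0.0, -1.212]
force: [1.2, -1.0, -0.5]
width: 0.0196
gripper_force: 0.8
```

Emit:
move_arm --increments '[{"jaw": -0.55,"dx": -0.001,"dy": 0,"dz": 0,"twist": 0},{"jaw": -0.55,"dx": -0.001,"dy": 0,"dz": 0,"twist": 0}]'

```text
t: 17.12
eef_pos: [0.5284, -0.0178, 0.0922]
ee_rot: [-3.142, 0.0, -1.212]
force: [0.1, -1.4, -0.8]
width: 0.0199
gripper_force: 0.8
```

Emit:
move_arm --increments '[{"jaw": -0.55,"dx": -0.001,"dy": 0,"dz": 0,"twist": 0},{"jaw": -0.55,"dx": -0.001,"dy": 0,"dz": 0,"twist": 0}]'

```text
t: 17.28
eef_pos: [0.5276, -0.0159, 0.0921]
ee_rot: [3.142, 0.0, -1.212]
force: [0.6, -1.7, -0.3]
width: 0.0193
gripper_force: 0.8
```

Emit:
move_arm --increments '[{"jaw": -0.55,"dx": -0.001,"dy": 0,"dz": 0,"twist": 0},{"jaw": -0.55,"dx": -0.001,"dy": 0,"dz": 0,"twist": 0}]'

```text
t: 17.45
eef_pos: [0.5269, -0.014, 0.0922]
ee_rot: [3.142, 0.0, -1.212]
force: [1.1, -1.7, -1.2]
width: 0.02
gripper_force: 0.8
```

Emit:
move_arm --increments '[{"jaw": -0.55,"dx": -0.001,"dy": 0,"dz": 0,"twist": 0},{"jaw": -0.55,"dx": -0.001,"dy": 0,"dz": 0,"twist": 0}]'

```text
t: 17.62
eef_pos: [0.5262, -0.0122, 0.0921]
ee_rot: [3.142, 0.0, -1.212]
force: [-0.3, -1.1, 0.2]
width: 0.0199
gripper_force: 0.8
```

Emit:
move_arm --increments '[{"jaw": -0.55,"dx": -0.001,"dy": 0,"dz": 0,"twist": 0},{"jaw": -0.55,"dx": -0.001,"dy": 0,"dz": 0,"twist": 0}]'

```text
t: 17.78
eef_pos: [0.5255, -0.0103, 0.0922]
ee_rot: [3.142, 0.0, -1.212]
force: [0.2, -1.9, -1.6]
width: 0.0197
gripper_force: 0.8
```

Emit:
move_arm --increments '[{"jaw": -0.55,"dx": -0.001,"dy": 0,"dz": 0,"twist": 0},{"jaw": -0.55,"dx": -0.001,"dy": 0,"dz": 0,"twist": 0}]'

```text
t: 17.95
eef_pos: [0.5248, -0.0084, 0.0922]
ee_rot: [3.142, 0.0, -1.212]
force: [0.8, -2.8, -1.0]
width: 0.0196
gripper_force: 0.8
```

Emit:
move_arm --increments '[{"jaw": -0.55,"dx": -0.001,"dy": 0,"dz": 0,"twist": 0}]'

```text
t: 18.03
eef_pos: [0.5245, -0.0075, 0.0922]
ee_rot: [3.142, 0.0, -1.212]
force: [0.9, -2.6, -1.3]
width: 0.0197
gripper_force: 0.8
```

Emit:
move_arm --increments '[{"jaw": -0.55,"dx": -0.001,"dy": 0,"dz": 0,"twist": 0}]'

```text
t: 18.12
eef_pos: [0.5241, -0.0065, 0.0922]
ee_rot: [3.142, 0.0, -1.212]
force: [-0.5, -1.6, -1.6]
width: 0.0196
gripper_force: 0.7
```

Emit:
move_arm --increments '[{"jaw": -0.55,"dx": -0.001,"dy": 0,"dz": 0,"twist": 0}]'

```text
t: 18.2
eef_pos: [0.5238, -0.0056, 0.0922]
ee_rot: [3.142, -0.0, -1.212]
force: [1.5, -2.6, -0.4]
width: 0.0196
gripper_force: 1.2
```

Emit:
move_arm --increments '[{"jaw": -0.55,"dx": -0.0006,"dy": 0,"dz": 0,"twist": 0}]'

```text
t: 18.28
eef_pos: [0.5236, -0.0051, 0.0922]
ee_rot: [-3.142, -0.0, -1.212]
force: [1.9, -3.0, -1.0]
width: 0.02
gripper_force: 2.0
```

Emit:
move_arm --increments '[{"jaw": -0.55,"dx": -0.0005,"dy": 0,"dz": 0,"twist": 0}]'

```text
t: 18.37
eef_pos: [0.5235, -0.0048, 0.0922]
ee_rot: [-3.142, -0.0, -1.211]
force: [2.9, -4.9, -1.0]
width: 0.0196
gripper_force: 2.5
```

Emit:
move_arm --increments '[{"jaw": -0.55,"dx": -0.0006,"dy": 0,"dz": 0,"twist": 0},{"jaw": -0.55,"dx": -0.0005,"dy": 0,"dz": 0,"twist": 0}]'

```text
t: 18.53
eef_pos: [0.5233, -0.004, 0.0923]
ee_rot: [-3.142, -0.001, -1.211]
force: [3.1, -7.3, -0.5]
width: 0.0195
gripper_force: 3.9
```

Run:
```python
from h import *
st()
```

```text
18.53 cr [ 0.0322 -0.0008] z 0.0923 yaw -1.2113 Fx,Fy [-7.88 -0.37] F [ 3.1  -7.25 -0.5 ]
```

Emit:
move_arm --increments '[{"jaw": -0.55,"dx": -0.0006,"dy": 0,"dz": 0,"twist": 0},{"jaw": -0.55,"dx": -0.0005,"dy": 0,"dz": 0,"twist": 0},{"jaw": -0.55,"dx": 0,"dy": 0,"dz": 0,"twist": 0}]'

```text
t: 18.78
eef_pos: [0.5231, -0.0033, 0.0924]
ee_rot: [-3.141, -0.001, -1.211]
force: [3.3, -8.6, -1.8]
width: 0.0198
gripper_force: 4.5
```

Run:
```python
from h import *
st()
```

```text
18.78 cr [ 0.033  -0.0009] z 0.0924 yaw -1.2111 Fx,Fy [-9.2  -0.06] F [ 3.27 -8.6  -1.82]
```

Emit:
move_arm --increments '[{"jaw": -0.55,"dx": -0.0007,"dy": 0,"dz": 0,"twist": 0},{"jaw": -0.55,"dx": 0,"dy": 0,"dz": 0,"twist": 0},{"jaw": -0.55,"dx": 0,"dy": 0,"dz": 0,"twist": 0},{"jaw": -0.55,"dx": 0,"dy": 0,"dz": 0,"twist": 0}]'

```text
t: 19.12
eef_pos: [0.523, -0.0028, 0.0924]
ee_rot: [-3.141, -0.001, -1.211]
force: [3.4, -10.3, -1.2]
width: 0.0199
gripper_force: 5.2
```

Emit:
move_arm --increments '[{"jaw": -0.55,"dx": 0,"dy": 0,"dz": 0,"twist": 0},{"jaw": -0.55,"dx": 0,"dy": 0,"dz": 0,"twist": 0},{"jaw": -0.55,"dx": 0,"dy": 0,"dz": 0,"twist": 0},{"jaw": -0.55,"dx": 0,"dy": 0,"dz": 0,"twist": 0},{"jaw": -0.55,"dx": 0,"dy": 0,"dz": 0,"twist": 0},{"jaw": -0.55,"dx": 0,"dy": 0,"dz": 0,"twist": 0},{"jaw": -0.55,"dx": 0,"dy": 0,"dz": 0,"twist": 0},{"jaw": -0.55,"dx": 0,"dy": 0,"dz": 0,"twist": 0}]'

```text
t: 19.78
eef_pos: [0.523, -0.0028, 0.0924]
ee_rot: [-3.141, -0.001, -1.211]
force: [4.7, -9.0, -2.3]
width: 0.0196
gripper_force: 5.2
```

Run:
```python
from h import *
st()
```

```text
19.78 cr [ 0.0335 -0.0009] z 0.0924 yaw -1.2112 Fx,Fy [-10.1   -1.21] F [ 4.67 -9.04 -2.28]
```

About 10.4 N has been held for about a second, so now I'll draw back slowly.

Emit:
move_arm --increments '[{"jaw": -0.55,"dx": 0.0004,"dy": 0,"dz": 0,"twist": 0},{"jaw": -0.55,"dx": 0.0004,"dy": 0,"dz": 0,"twist": 0},{"jaw": -0.55,"dx": 0.0004,"dy": 0,"dz": 0,"twist": 0},{"jaw": -0.55,"dx": 0.0004,"dy": 0,"dz": 0,"twist": 0},{"jaw": -0.55,"dx": 0.0004,"dy": 0,"dz": 0,"twist": 0},{"jaw": -0.55,"dx": 0.0004,"dy": 0,"dz": 0,"twist": 0},{"jaw": -0.55,"dx": 0.0004,"dy": 0,"dz": 0,"twist": 0},{"jaw": -0.55,"dx": 0.0004,"dy": 0,"dz": 0,"twist": 0},{"jaw": -0.55,"dx": 0.0004,"dy": 0,"dz": 0,"twist": 0},{"jaw": -0.55,"dx": 0.0004,"dy": 0,"dz": 0,"twist": 0}]'

```text
t: 20.62
eef_pos: [0.5237, -0.0055, 0.0922]
ee_rot: [3.142, 0.0, -1.212]
force: [-1.0, -1.0, -0.4]
width: 0.0199
gripper_force: 0.0
```

Emit:
move_arm --increments '[{"jaw": -0.55,"dx": 0.0005,"dy": 0,"dz": 0,"twist": 0},{"jaw": -0.55,"dx": 0.0005,"dy": 0,"dz": 0,"twist": 0},{"jaw": -0.55,"dx": 0.0005,"dy": 0,"dz": 0,"twist": 0},{"jaw": -0.55,"dx": 0.0005,"dy": 0,"dz": 0,"twist": 0},{"jaw": -0.55,"dx": 0.001,"dy": 0,"dz": 0,"twist": 0},{"jaw": -0.55,"dx": 0.001,"dy": 0,"dz": 0,"twist": 0},{"jaw": -0.55,"dx": 0.001,"dy": 0,"dz": 0,"twist": 0},{"jaw": -0.55,"dx": 0.002,"dy": 0,"dz": 0,"twist": 0},{"jaw": -0.55,"dx": 0.004,"dy": 0,"dz": 0,"twist": 0},{"jaw": -0.55,"dx": 0.008,"dy": 0,"dz": 0,"twist": 0},{"jaw": -0.55,"dx": 0.01,"dy": 0,"dz": 0,"twist": 0},{"jaw": -0.55,"dx": 0.01,"dy": 0,"dz": 0,"twist": 0}]'

```text
t: 21.62
eef_pos: [0.5379, -0.0431, 0.0922]
ee_rot: [-3.142, -0.0, -1.212]
force: [0.8, 0.0, -0.4]
width: 0.0197
gripper_force: 0.0
```

Emit:
move_arm --increments '[{"jaw": -0.55,"dx": 0.03,"dy": 0,"dz": -0.02,"twist": 0},{"jaw": -0.55,"dx": 0.02,"dy": 0,"dz": -0.035,"twist": 0},{"jaw": -0.55,"dx": 0.02,"dy": 0,"dz": -0.035,"twist": 0},{"jaw": -0.55,"dx": 0.02,"dy": 0,"dz": -0.035,"twist": 0},{"jaw": -0.55,"dx": 0.02,"dy": 0,"dz": -0.035,"twist": 0},{"jaw": -0.55,"dx": 0,"dy": 0,"dz": -0.03,"twist": 0},{"jaw": -0.55,"dx": 0,"dy": 0,"dz": 0,"twist": 0},{"jaw": -0.55,"dx": 0,"dy": 0,"dz": 0,"twist": 0}]'

```text
t: 22.28
eef_pos: [0.5769, -0.1466, 0.2842]
ee_rot: [-3.138, -0.001, -1.213]
force: [-0.7, -0.3, -2.2]
width: 0.0199
gripper_force: 0.0
```

Run:
```python
from h import *
st(); ims=[]
for c in ('scene','wrist','top'):
  ims.append(look(c,'z_'+c+'.png'))
  for n in ('pack_top','pack'):
    print(c,n,[(np.round(d['position'],4).tolist(),cr(d['position']),round(d['score'],2)) for d in arm.pinpoint(c,n)[:4]])
a=ims[0][150:250,180:300]; b=ims[1][100:300,130:330]
cv2.imwrite('pics/c4.png',np.hstack([cv2.resize(a,(400,400),interpolation=cv2.INTER_CUBIC),cv2.resize(b,(400,400),interpolation=cv2.INTER_CUBIC)]))
```

```text
22.28 cr [-0.1201 -0.0012] z 0.2842 yaw -1.2134 Fx,Fy [-0.07  0.73] F [-0.66 -0.32 -2.21]
scene pack_top [([0.496, 0.0718, 0.039], array([ 0.1128, -0.0018]), 0.73), ([0.4286, 0.3109, -0.0015], array([ 0.3604, -0.0222]), 0.73), ([0.677, -0.1595, 0.0673], array([-0.1672, -0.0905]), 0.72), ([0.7026, -0.0353, 0.0671], array([-0.0598, -0.1579]), 0.7)]
scene pack [([0.6741, -0.1589, -0.0063], array([-0.1656, -0.0879]), 0.95), ([0.7011, -0.0393, 0.0003], array([-0.063 , -0.1551]), 0.84), ([0.5225, 0.0051, 0.0327], array([ 0.0411, -0.0033]), 0.66)]
wrist pack_top [([0.4973, 0.0681, 0.0341], array([ 0.1089, -0.0017]), 0.78), ([0.7025, -0.0377, 0.067], array([-0.062 , -0.1569]), 0.77), ([0.6743, -0.1619, 0.0705], array([-0.1685, -0.0871]), 0.6)]
wrist pack [([0.5254, 0.0079, 0.0383], array([ 0.0427, -0.007 ]), 0.93), ([0.7049, -0.0416, -0.001], array([-0.0665, -0.1578]), 0.86), ([0.673, -0.1643, 0.0005], array([-0.1703, -0.085 ]), 0.68)]
top pack_top []
top pack []
```

View pics/c4.png

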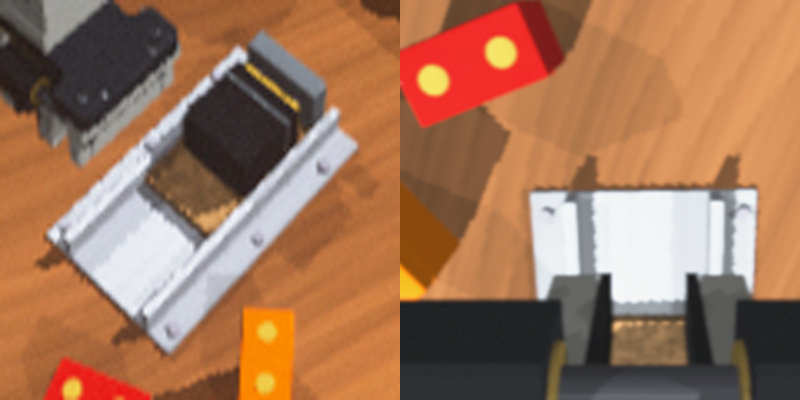

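The final view shows the pack lying flat in the channel with its terminal end directly at the brass bar (left crop, around (270,90)). The look-alikes and bystanders look undisturbed and the gripper is clear. I'm handing in.

```bash
python3 -c "
from station import arm
print(arm.job_done())"
```

```text
the job is handed in; nothing more can be done
None
```

The job is handed in: the pack was squared on the sill, tipped flat with its terminals towards the bar, pressed at about 10 N for about a second, then released slowly. By the final picture it is still against the bar, though I did not feel for contact again after drawing back.

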